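# Refit the filter stage and cap on a bench extractor

### The job

Put the canted inlet of the white bench extractor back together: fit the grey filter stage into the inlet and turn it clockwise until its bayonet is locked against the stop, and only then fit the cap with the bar handle into the top of the stage and lock it in the same way. Leave both fully home and let go; do not push the ink bottles, the rinse cup or the wooden spatula about.

Things in the scene. Friction and masses are not known exactly. Their poses are not given: they have to be found in the camera images.
- extractor: White bench extractor, fixed box, 224 mm deep, 160 wide; top 120 mm high at the back, sloping at 30 degrees down to 60 mm at the front, nearest the robot. Origin: on the table under the middle of the slope. A round collar 52 mm across, the inlet, stands square out of the slope's middle, its axis leaning 30 degrees from vertical to the extractor's -x, its rim 21 mm off the slope.
- inlet_mouth (a point): Centre of the inlet's rim, 108 mm above the table. z: inlet axis, out of the socket. Socket 13 mm deep, 45 wide; two inward tabs 4 mm thick at the rim (33 mm between them, 9 mm space below); two lug gaps about 55 degrees wide centred at +80 and -100 degrees from x (right-handed about z). About 2 mm play sideways and along the axis. It turns freely, with little friction.
- inlet: The inlet collar, same axes as inlet_mouth, origin 21 mm below it on the axis. To lock: a part enters with its lugs in the gaps (its x at +80 or -100 degrees from the inlet's x, either way round), goes down till its shoulder meets the rim, then turns 80 degrees clockwise (seen looking into the socket) to a hard stop; its x is then along or against the inlet's x.
- stage_center (a point): Grey filter stage, loose, 90-180 g, 54 mm tall, standing on its spigot, socket up. Point on its axis 33 mm above its foot, half-way up its body, which is a drum 52 mm across, 42 high (shoulder 12, top rim 54 mm above the foot), with two raised flat grip faces at its +y and -y, 24 mm wide, 56 mm apart: grasp across these. z: up its axis, x: through the lugs.
- stage_foot (a point): Centre of the stage's underside, same axes: foot of a spigot 29 mm across and 12 mm long below the shoulder, with two opposite lugs at the foot along +x and -x, 11 mm wide, 6 mm high, reaching 20.5 mm from the axis. Locked home, the shoulder rests on the inlet's rim, so this point is 12 mm below inlet_mouth.
- stage_mouth (a point): Centre of the stage's top rim, 21 mm above stage_center, same axes. The stage's top is a socket just like the inlet's: same tabs, depth and play, gaps at +80 and -100 degrees from its x, 80 degrees clockwise to lock, locked part's x along or against its x. When the stage is locked this point is 42 mm above inlet_mouth along the inlet's axis.
- cap_grip (a point): Metal cap with black bar handle, loose, 50-100 g, 46 mm tall, standing on its spigot. Point on its axis, middle of the bar, 33 mm above its foot. Bar: 46 mm long along x, 14 thick along y, 26 high (20-46 mm above the foot), on a disc 52 mm across, 8 thick. Shoulder (disc's underside) 12 mm above the foot. Locked home, this point is 21 mm above stage_mouth. z: up its axis.
- cap_foot (a point): Centre of the cap's underside, same axes as cap_grip: foot of a spigot 29 mm across and 12 mm long below the shoulder, with two opposite lugs at the foot along +x and -x, 11 mm wide, 6 mm high, reaching 20.5 mm from the axis, like the stage's.
- ink_a_center (a point): Bystander: black squeeze bottle of ink, 38 mm across, 128 mm tall, point on its axis 60 mm up. Not to be moved.
- ink_b_center (a point): Bystander: blue squeeze bottle of ink with white tip, 38 mm across, 128 mm tall, point on its axis 60 mm up. Not to be moved.
- cup_center (a point): Bystander: clear rinse cup, 68 mm across, 80 mm tall, point on its axis 40 mm up. Not to be moved.
- spatula_center (a point): Bystander: flat wooden spatula lying on the table, 133 x 18 x 4 mm along its x, point at its centre. Not to be moved.
Things that resemble listed ones, but are neither listed nor needed, are in the scene too. Leave any orange look-alike of the part that bears cap_grip alone.

How it is judged (in metres and radians):
On the way, in this order (a step that is already met when the one before it is completed fails the run):
1. the filter stage is home in the inlet and turned to its stop, and the cap is not yet on it (z of stage_mouth in the frame of inlet_mouth between 0.038 and 0.045 m and x of stage_mouth in the frame of inlet_mouth between -0.006 and 0.006 m and y of stage_mouth in the frame of inlet_mouth between -0.006 and 0.006 m and angle between the z axis of stage_mouth and the z axis of inlet_mouth, either way round below 0.12 rad and angle between the x axis of stage_mouth and the x axis of inlet_mouth, either way round below 0.21 rad and distance between cap_grip and stage_mouth above 0.06 m), for 0.2 s.
2. the cap is home in the locked stage and turned to its stop (z of stage_mouth in the frame of inlet_mouth between 0.038 and 0.045 m and x of stage_mouth in the frame of inlet_mouth between -0.006 and 0.006 m and y of stage_mouth in the frame of inlet_mouth between -0.006 and 0.006 m and angle between the z axis of stage_mouth and the z axis of inlet_mouth, either way round below 0.12 rad and angle between the x axis of stage_mouth and the x axis of inlet_mouth, either way round below 0.21 rad and z of cap_grip in the frame of stage_mouth between 0.018 and 0.024 m and x of cap_grip in the frame of stage_mouth between -0.006 and 0.006 m and y of cap_grip in the frame of stage_mouth between -0.006 and 0.006 m and angle between the z axis of cap_grip and the z axis of stage_mouth, either way round below 0.12 rad and angle between the x axis of cap_grip and the x axis of stage_mouth, either way round below 0.21 rad), for 0.2 s.
At the end, for the whole second after the job is handed in: Stage locked in the inlet (its rim 38-45 mm above the inlet's rim) and cap locked in the stage (grip centre 18-24 mm above the stage's rim), each within 6 mm sideways, axes within 0.12 rad, turn within 0.21 rad of the locked angle; both at rest (all of step 2 and linear speed of each of stage, cap below 0.02 m/s); the robot touches nothing.
It fails at once if the black ink bottle is moved more than 30 mm (distance of ink_a_center from where it was at the start of the episode above 0.03 m).
It fails at once if the blue ink bottle is moved more than 30 mm (distance of ink_b_center from where it was at the start of the episode above 0.03 m).
It fails at once if the rinse cup is moved more than 30 mm (distance of cup_center from where it was at the start of the episode above 0.03 m).
It fails at once if the wooden spatula is moved more than 30 mm (distance of spatula_center from where it was at the start of the episode above 0.03 m).
It also fails if it takes over 72 s, if anything falls off the work surface, if the arm or the gripper's body presses on something with over 40 N, if the wrist force passes 120 N, or if a joint passes its speed limit or range.

### The arm

A 7-joint arm with a two-finger parallel gripper is mounted at the origin on the work surface. World frame = base frame: x ahead of the robot, y to its left, z up, the work surface at z = 0. Lengths are in m, angles in degrees, forces in N, time in s.
With the tool pointing down it reaches from about 0.425 to 0.875 m from the base axis. Payload 4.7 kg.
Tool frame: the origin (TCP) lies at the very end of the fingers, on their centre line; the grasp point (between the pads) lies 19 mm behind it; z points along the fingers, y is the direction in which the jaws open and shut (so a half turn about z gives the same grasp; the last joint's range is limited). The gripper opens to 87 mm and grips with 3 to 60 N. Pads are 19 mm wide; open, the fingers measure 117 mm over their backs; the gripper's body (75 mm by 190 mm) begins 51 mm behind the grasp point.
Start: joints at [78.043, 18.392, -4.016, 83.108, 1.295, 78.541, -3.26], TCP at [0.144, -0.634, 0.223] pointing down, gripper open.
Joint ranges: [-163.93, 163.93], [-17.29, 119.83], [-79.2, 71.16], [3.27, 140.29], [-89.18, 269.18], [5.43, 117.66], [-154.24, 154.24]. Speed limits (degrees/s): [147.25, 147.25, 180, 180, 180, 180, 180].

### API

Orientations are given as [roll, pitch, yaw] about the fixed x, y, z axes, in that order (R = Rz(yaw) Ry(pitch) Rx(roll)).
In Python, from cell import env, read_camera gives the robot as it stands. The module is installed in compiled form; this text tells all that it offers.
- The arm moves only by the tool step_arm, never from a script. Its argument "steps" is one flat list of numbers, 7 for each row, row after row: the shift along the tool's x, y, z in m, then the turn, a rotation vector about the tool's x, y, z in rad, then the closure, from -1 (fully open) to 1 (shut), so that 0 is half open. A call has 1 to 5 rows; each row is the pose to reach, as a shift and turn from the pose commanded when the call began, along the tool's axes at that moment; what a row does not reach only later rows make up. A row lasts 1/8 s, in which the tool goes at most 62.5 mm and 10.7 degrees, less where a joint would pass 70% of its speed; a pose out of reach is approached as far as the arm can. A call with a gripper value outside its range is refused whole. The fingers move at their own pace and stop on an object; "newtons" is the grip in N (left out, the last holds). Time passes only in rows, so rows that repeat a pose let the fingers close. It gives the time, the measured TCP pose, the force and the opening at its end, in the units of the state.
- env.get_obs(): the state, without advancing time (a new reading comes with each control period).
- read_camera(name): name is "scene" or "side" or "wrist"; returns a dict with "color" (384x512x3 uint8, blue, green, red), "mtx" (3x3 intrinsics, pixels), "rvec" (rotation vector, rad) and "tvec" (3), from world to camera coordinates, as OpenCV has them; the wrist camera has in their place "mount" (4x4, takes a point from camera to tool coordinates, whose origin is the TCP and whose axes are the flange's). Camera axes: x right, y down, z forward; pixel columns grow to the right and rows downward; lengths in m; the calibration is good to about 2 mm. The wrist camera is an equidistant fisheye: a pixel r from the principal point sees the ray r / f radians off the axis. A picture is of the moment at which its call begins: read the wrist's pose just before it. There is no depth.
- env.sign_off(): hands the job in, once; it reports no verdict.
The state is a dict: "time_s": time; "qpos": joint angles; "joint_velocities": joint speeds; "effort": joint torques, N m; "tool_pos": TCP position; "tool_rot": TCP orientation; "force": force on the tool from outside, world axes, zero at the start; "wrist_torque": the same for the moment, N m; "grip_width": finger opening in m.
Only numpy, scipy, OpenCV 4.12 (cv2) and the standard library are available. Lean on these libraries where they do the work, as an engineer would, in place of code of your own. Each camera call takes 0.05 s, during which the arm holds its last target. There are 200 camera calls.

## Working session

There is one attempt and no reset: what is moved stays moved. The work goes in short steps, Python scripts to look and compute and a tool call to move; the robot and the scene stay as the last step left them, time stands still between calls to the robot, and variables do not carry over. Pictures are saved under pics/ and viewed, about 8 in all and at most 12, crops included, and the job is handed in when it is done.

Besides the shell and the picture viewer there is one more tool, called after ">>>" by a JSON object that holds its "op" and its "data". step_arm: Moves the arm, as the interface text tells. Its arguments: {"type":"object","properties":{"steps":{"type":"array","items":{"type":"number"}},"newtons":{"type":"number"}},"required":["steps"]}

```bash
mkdir -p pics
cat > h.py <<'E'
import numpy as np, cv2
from scipy.spatial.transform import Rotation as R
from cell import env, read_camera
def snap(n,f):
    o=env.get_obs(); c=read_camera(n); cv2.imwrite(f'pics/{f}.png',c['color'])
    c['obs']=o; np.save(f'pics/{f}.npy',c,allow_pickle=True); return c
E
python3 - <<'E'
from h import *
a=snap('scene','s0');b=snap('side','d0')
for c in(a,b):
    r=cv2.Rodrigues(c['rvec'])[0]; print(c['mtx'].round(1).tolist(),(-r.T@c['tvec'].ravel()).round(3),r[2].round(3))
o=env.get_obs();print(o)
w=snap('wrist','w0');print(w['mount'],w['mtx'] if 'mtx' in w else w.keys())
E
```

```text
[[491.3, 0.0, 258.8], [0.0, 491.3, 182.5], [0.0, 0.0, 1.0]] [ 1.625 -0.091  1.089] [-0.74   0.058 -0.67 ]
[[386.5, 0.0, 249.9], [0.0, 386.5, 190.0], [0.0, 0.0, 1.0]] [0.332 0.669 0.802] [ 0.235 -0.679 -0.696]
{'time_s': 0.1, 'qpos': array([78.04239373, 18.43465412, -4.01536058, 83.16675148,  1.29497456,
       78.54042267, -3.25930646]), 'joint_velocities': array([ 0.08021784, -0.0476526 ,  0.00035725, -0.16503209,  0.04558378,
       -0.02158662,  0.06416483]), 'effort': array([-2.74800709e-05, -4.92570913e+01, -4.05625524e-01, -3.13400245e+01,
       -6.41582930e-02,  3.94450827e-02,  7.95676988e-05]), 'tool_pos': array([ 0.14346828, -0.63347388,  0.22158282]), 'tool_rot': array([-1.79903399e+02,  5.40629320e-03,  1.27677060e+01]), 'force': array([0.55548837, 0.56995725, 0.49601898]), 'wrist_torque': array([ 0.05741114,  0.01419189, -0.05513961]), 'grip_width': 0.08709272067255423}
[[-3.27289321e-04 -9.56644999e-01 -2.91256310e-01  8.06682403e-02]
 [ 9.99999154e-01  5.35778124e-05 -1.29969370e-03 -5.91225799e-04]
 [ 1.25895035e-03 -2.91256489e-01  9.56644172e-01 -1.62502590e-01]
 [ 0.00000000e+00  0.00000000e+00  0.00000000e+00  1.00000000e+00]] [[297.31863964   0.         251.17390264]
 [  0.         297.31863964 194.47882393]
 [  0.           0.           1.        ]]
```

View pics/s0.png

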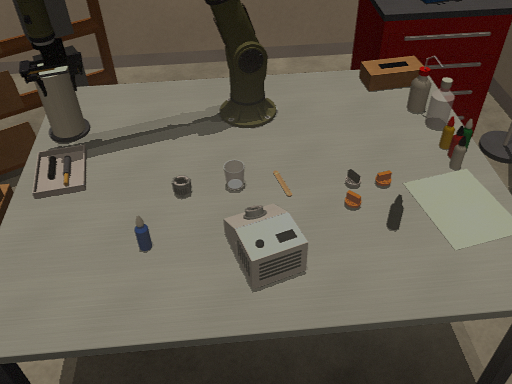

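View pics/d0.png

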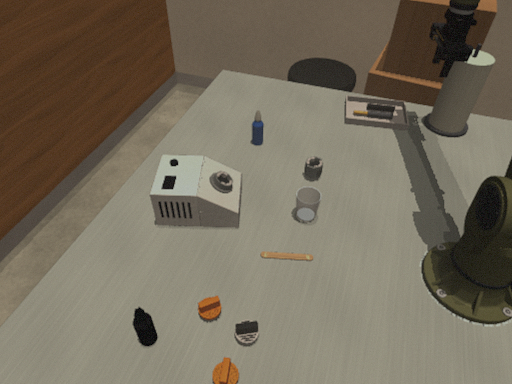

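Scene: stage at (182,187), cap with black bar at (353,178), orange look-alikes at (384,178) and (353,200), extractor about (265,240), cup (234,175), spatula (283,183), ink bottles (143,235) and (396,213). Side: stage (314,168), cap (247,330), inlet (223,181). Next, an enlarged composite.

Run:
```python
import cv2,numpy as np
s=cv2.imread('pics/s0.png');d=cv2.imread('pics/d0.png')
def t(im,x,y,w=100,h=75,k=4):
    o=cv2.resize(im[y:y+h,x:x+w],None,fx=k,fy=k,interpolation=cv2.INTER_CUBIC)
    for i in range(0,w,10): cv2.line(o,(i*k,0),(i*k,8 if i%50 else 16),(0,0,255),1)
    for i in range(0,h,10): cv2.line(o,(0,i*k),(8 if i%50 else 16,i*k),(0,0,255),1)
    return o
A=np.hstack([t(s,220,200),t(d,150,150)])
B=np.hstack([t(s,160,165,50,37,8)[:300,:400],t(d,290,150,50,37,8)])
B=np.hstack([t(s,165,170,34,37,8),t(d,297,150,34,37,8),t(s,340,165,32,37,8)])
B=cv2.copyMakeBorder(B,0,0,0,max(0,800-B.shape[1]),cv2.BORDER_CONSTANT)[:,:800]
cv2.imwrite('pics/c1.png',np.vstack([A,B]))
C=np.hstack([t(d,225,312,50,37,8),t(s,340,165,50,37,8)])
cv2.imwrite('pics/c2.png',C)
```

```text
(no output)
```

View pics/c1.png

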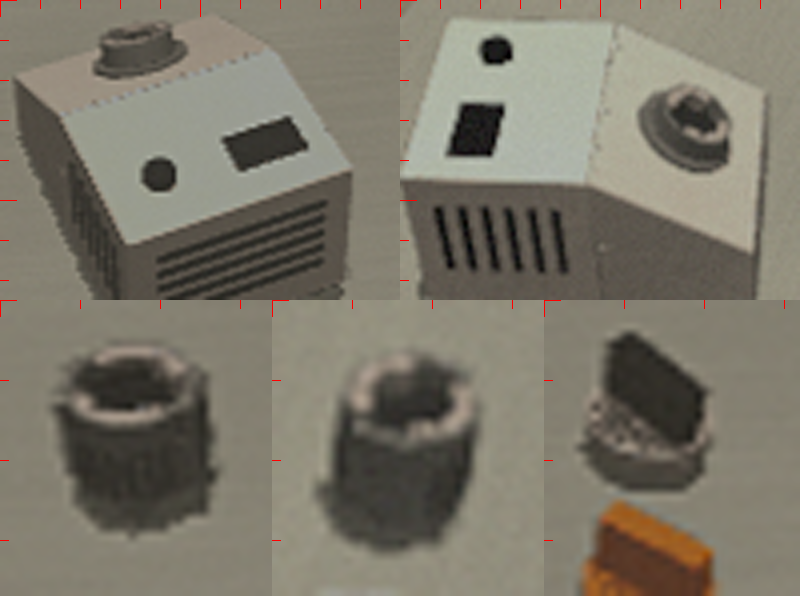

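View pics/c2.png

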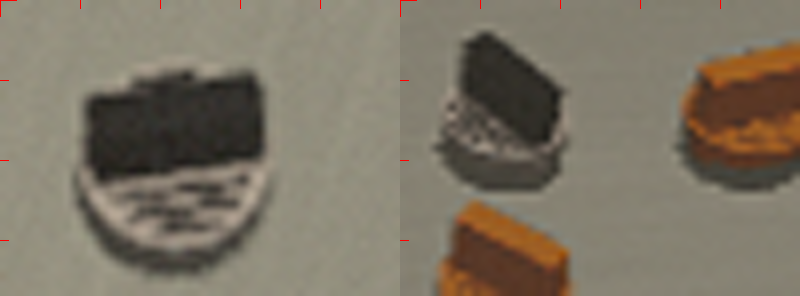

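The crops show: cap bar running diagonally, metal disc grey; inlet rim in the side view centred about (224.8,178.5); stage rim about (181.5,180.6) scene / (314.2,161.9) side. Fitting poses.

```bash
cat >> h.py <<'E'
from scipy.optimize import least_squares
S=np.load('pics/s0.npy',allow_pickle=True).item();D=np.load('pics/d0.npy',allow_pickle=True).item()
def pj(c,P): return cv2.projectPoints(np.atleast_2d(P).astype(float),c['rvec'],c['tvec'],c['mtx'],None)[0][:,0]
def onz(c,px,z):
    r=cv2.Rodrigues(c['rvec'])[0];o=-r.T@c['tvec'].ravel();d=r.T@np.linalg.inv(c['mtx'])@[px[0],px[1],1];return o+d*(z-o[2])/d[2]
E
python3 - <<'E'
from h import *
x=.05196
M=np.array([[x,-.08,.12],[x,.08,.12],[.172,-.08,.12],[.172,.08,.12],[-x,-.08,.06],[-x,.08,.06],[0,0,.09]])
M[6]+=.021*np.array([-.5,0,.866])
s=np.array([[236.25,228.75],[287.5,212.5],[251.75,261.25],[308,242.5],[223.5,219.25],[273,203.75],[255,207.5]])
d=np.array([[203.75,155.5],[197,196.25],[162.5,154.5],[150.75,194.5],[241.25,173],[238.75,213],[224.75,178.5]])
def W(p): return M@R.from_euler('z',p[2]).as_matrix().T+[p[0],p[1],0]
f=lambda p:np.r_[(pj(S,W(p))-s).ravel(),(pj(D,W(p))-d).ravel()]
q=least_squares(f,[.7,-.1,.2],loss='soft_l1');print(q.x,np.degrees(q.x[2]),W(q.x)[6]);print(f(q.x).reshape(-1,2).round(1).tolist())
print('stage',onz(S,(181.5,180.6),.054),onz(D,(314.25,161.9),.054))
# cap bar top ends (z=.046)
for c,a,b in((S,(340+62/8+1.5,165+36/8),(340+160/8,165+88/8)),(D,(225+90/8,312+94/8),(225+257/8,312+72/8))):
    A,B=onz(c,a,.046),onz(c,b,.046);print('cap',A,B,np.degrees(np.arctan2(*(B-A)[1::-1])),(A+B)/2)
for n,a,b,z in(('inkA',(396,228),(147.5,340),.0),('inkB',(145,249),(258,142),0),('cup',(235,187),(306,217),.0),('sp1',(275,173),(262,255),0),('sp2',(291,194),(312,259),0),('or1',(383,182),(226,375),.02),('or2',(353,204),(210,309),.02)): print(n,onz(S,a,z)[:2],onz(D,b,z)[:2])
E
```

```text
[ 0.65587081 -0.02635306  0.30583758] 17.52320272358863 [ 0.64585806 -0.02951453  0.108186  ]
[[-0.8, -0.3], [2.1, -1.3], [0.8, -0.3], [1.6, -1.0], [0.2, -1.0], [1.1, -1.1], [-0.7, 0.4], [0.7, -0.8], [-0.2, -1.3], [-0.7, -1.0], [-1.7, -0.9], [0.5, -1.2], [-0.1, -0.5], [-0.2, -0.8]]
stage [ 0.44498709 -0.24528443  0.054     ] [ 0.44317745 -0.24166128  0.054     ]
cap [0.44208738 0.29628186 0.046     ] [0.47727202 0.32303052 0.046     ] 37.24343452309874 [0.4596797  0.30965619 0.046     ]
cap [0.48119447 0.31625024 0.046     ] [0.44243246 0.29591925 0.046     ] -152.32262498536122 [0.46181346 0.30608474 0.046     ]
inkA [0.66846716 0.39022755] [0.6547542  0.39258066]
inkB [ 0.67075574 -0.35152893] [ 0.65589903 -0.34555382]
cup [ 0.43473155 -0.07743616] [ 0.42005806 -0.06489291]
sp1 [0.37982459 0.06104417] [0.49488481 0.09984769]
sp2 [0.48798303 0.1001687 ] [0.37233036 0.06885161]
or1 [0.48564962 0.39970689] [0.46731648 0.40948821]
or2 [0.57429508 0.28013084] [0.55314032 0.29147412]
```

```bash
cat >> h.py <<'E'
def down(yaw): # tool pointing down, jaw axis y = given
    return R.from_euler('xyz',[180,0,yaw],degrees=True)
YAW=17.52; MOUTH=np.array([.6459,-.0295,.1082])
def inletR(yaw=None): return R.from_euler('zy',[YAW if yaw is None else yaw,-30],degrees=True)
def go(p,rot,obs=None):
    o=obs or env.get_obs(); r0=R.from_euler('xyz',o['tool_rot'],degrees=True)
    d=r0.inv().apply(np.array(p)-o['tool_pos']); v=(r0.inv()*rot).as_rotvec()
    n=max(np.linalg.norm(d)/.0625,np.degrees(np.linalg.norm(v))/10.7)
    print('t',round(o['time_s'],2),'pos',o['tool_pos'].round(4),'rot',o['tool_rot'].round(1),'q',o['qpos'].round(0),'F',o['force'].round(1),'grip',round(o['grip_width'],4))
    print('MOVE',d.round(4).tolist(),v.round(4).tolist(),'rows',round(n,1))
E
python3 -c "
from h import *
go([.444,-.243,.20],down(61))"
```

```text
t 0.15 pos [ 0.1435 -0.6335  0.2217] rot [-179.9    0.    12.8] q [78. 18. -4. 83.  1. 79. -3.] F [-0.1  0.3  0.3] grip 0.087
MOVE [0.3794, -0.3145, 0.0221] [-0.0014, -0.0005, -0.8418] rows 7.9
```

>>> {"op": "step_arm", "data": {"steps": [0.038, -0.031, 0, 0, 0, -0.08, -1, 0.076, -0.063, 0, 0, 0, -0.17, -1, 0.114, -0.094, 0, 0, 0, -0.25, -1, 0.152, -0.126, 0, 0, 0, -0.34, -1, 0.19, -0.157, 0, 0, 0, -0.42, -1]}}

```text
time_s: 0.78
tool_pos: [0.295, -0.4373, 0.2224]
tool_rot: [-180.0, 0.0, 37.0]
force: [0.2, 0.6, -0.5]
grip_width: 0.087
```

```bash
python3 -c "
from h import *
go([.444,-.243,.20],down(61))"
```

```text
t 0.78 pos [ 0.295  -0.4373  0.2224] rot [-180.    0.   37.] q [ 67.   4. -15. 100.   1.  76.  -1.] F [ 0.2  0.6 -0.5] grip 0.087
MOVE [0.2359, -0.0655, 0.0224] [-0.0002, 0.0001, -0.4191] rows 3.9
```

>>> {"op": "step_arm", "data": {"steps": [0.055, -0.015, 0.005, 0, 0, -0.1, -1, 0.11, -0.03, 0.01, 0, 0, -0.2, -1, 0.165, -0.045, 0.015, 0, 0, -0.3, -1, 0.22, -0.06, 0.02, 0, 0, -0.4, -1, 0.236, -0.0655, 0.022, 0, 0, -0.419, -1]}}

```text
time_s: 1.4
tool_pos: [0.4459, -0.2408, 0.2003]
tool_rot: [-180.0, -0.1, 61.3]
force: [-0.8, -0.7, 0.7]
grip_width: 0.0871
```

Run:
```python
from h import *
c=snap('wrist','w1');o=c['obs'];print(o['tool_pos'],o['tool_rot'],o['qpos'].round(0))
cv2.imwrite('pics/w1b.png',cv2.resize(c['color'][100:384,120:400],None,fx=2,fy=2,interpolation=cv2.INTER_CUBIC))
```

```text
[ 0.44586997 -0.24082853  0.20033064] [-1.79987470e+02 -6.52722952e-02  6.12615348e+01] [ 53.   3. -29. 104.   1.  73.  -4.]
```

View pics/w1b.png

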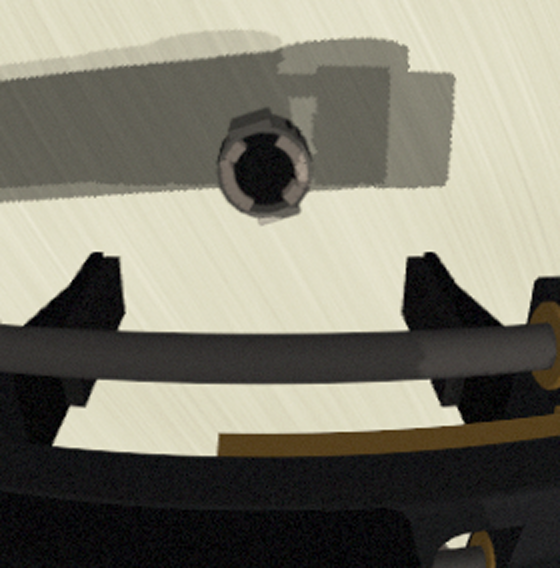

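The stage is at wrist pixel ≈(252,185); the grip faces are above-left and below-right of it, so stage y lies ~-17° from tool x.

```bash
cat >> h.py <<'E'
def wray(c,px):
    o=c['obs'];r0=R.from_euler('xyz',o['tool_rot'],degrees=True);m=c['mtx'];u=np.array([(px[0]-m[0,2])/m[0,0],(px[1]-m[1,2])/m[1,1]])
    t=np.linalg.norm(u);dc=np.r_[np.sin(t)*u/t,np.cos(t)];M=c['mount']
    return o['tool_pos']+r0.apply(M[:3,3]),r0.apply(M[:3,:3]@dc)
def won(c,px,z):
    o,d=wray(c,px);return o+d*(z-o[2])/d[2]
E
python3 - <<'E'
from h import *
c=np.load('pics/w1.npy',allow_pickle=True).item()
P=lambda u,v,z:won(c,(120+u/2,100+v/2),z)
print(P(264,170,.054),P(219,170,.054),P(312,170,.054))
A,B=P(233,124,.045),P(273,111,.045);print(np.degrees(np.arctan2(*(B-A)[1::-1])),np.linalg.norm(B-A))
A=P(264,170,.054);q=down(61.26-73.5)
print('stage x dir yaw',61.26-73.5)
go([A[0],A[1],.12],q)
E
```

```text
[ 0.44540343 -0.24278909  0.054     ] [ 0.42415967 -0.23111283  0.054     ] [ 0.46809892 -0.25521246  0.054     ]
-10.53929884844408 0.022843563667943573
stage x dir yaw -12.240000000000002
t 1.45 pos [ 0.446  -0.2405  0.2001] rot [-1.80e+02 -1.00e-01  6.13e+01] q [ 53.   3. -29. 104.   1.  73.  -4.] F [0.9 1.  0. ] grip 0.0873
MOVE [-0.0025, 0.0006, 0.0801] [-0.0014, -0.001, 1.2828] rows 6.9
```

>>> {"op": "step_arm", "data": {"steps": [-0.001, 0, 0.02, 0, 0, 0.17, -1, -0.002, 0, 0.04, 0, 0, 0.34, -1, -0.002, 0, 0.06, 0, 0, 0.51, -1, -0.002, 0, 0.08, 0, 0, 0.68, -1, -0.002, 0, 0.08, 0, 0, 0.85, -1]}}

```text
time_s: 2.08
tool_pos: [0.4403, -0.248, 0.1185]
tool_rot: [-179.9, 0.2, 11.6]
force: [0.2, -0.2, -0.1]
grip_width: 0.087
```

>>> {"op": "step_arm", "data": {"steps": [0, 0, 0, 0, 0, 0.17, -1, 0, 0, 0.0, 0, 0, 0.34, -1, 0, 0, 0.01, 0, 0, 0.42, -1, 0, 0, 0.01, 0, 0, 0.42, -1]}}

```text
time_s: 2.58
tool_pos: [0.4413, -0.248, 0.1098]
tool_rot: [180.0, 0.1, -12.0]
force: [0.9, 0.1, -0.6]
grip_width: 0.0872
```

```bash
python3 -c "
from h import *
go([.4454,-.2428,.014],down(-11.3))"
```

```text
t 2.58 pos [ 0.4413 -0.248   0.1098] rot [ 1.8e+02  1.0e-01 -1.2e+01] q [ 49.   7. -25. 110.   4.  63. -79.] F [ 0.9  0.1 -0.6] grip 0.0872
MOVE [0.0031, -0.006, 0.0958] [0.0001, 0.002, -0.013] rows 1.5
```

>>> {"op": "step_arm", "data": {"steps": [0.003, -0.006, 0.04, 0, 0, -0.013, -1, 0.003, -0.006, 0.08, 0, 0, -0.013, -1, 0.003, -0.006, 0.096, 0, 0, -0.013, -1, 0.003, -0.006, 0.096, 0, 0, -0.013, -1]}}

```text
time_s: 3.08
tool_pos: [0.4463, -0.2417, 0.014]
tool_rot: [-180.0, 0.1, -11.2]
force: [0.5, 0.5, 0.4]
grip_width: 0.0869
```

>>> {"op": "step_arm", "data": {"steps": [0, 0, 0, 0, 0, 0, 1, 0, 0, 0, 0, 0, 0, 1, 0, 0, 0, 0, 0, 0, 1, 0, 0, 0, 0, 0, 0, 1, 0, 0, 0, 0, 0, 0, 1], "newtons": 25}}

```text
time_s: 3.7
tool_pos: [0.4474, -0.2425, 0.0153]
tool_rot: [179.9, -0.1, -11.2]
force: [-1.2, -2.3, 4.4]
grip_width: 0.0555
```

>>> {"op": "step_arm", "data": {"steps": [0, 0, -0.05, 0, 0, 0, 1, 0, 0, -0.1, 0, 0, 0, 1, 0, 0, -0.15, 0, 0, 0, 1, 0, 0, -0.2, 0, 0, 0, 1, 0, 0, -0.2, 0, 0, 0, 1], "newtons": 35}}

```text
time_s: 4.32
tool_pos: [0.4494, -0.2419, 0.2184]
tool_rot: [179.9, -0.4, -11.2]
force: [0.4, 0.0, -2.8]
grip_width: 0.0558
```

```bash
cat >> h.py <<'E'
def tgt(h,ang,off=.0153,yaw=None):
    r=inletR(yaw); return MOUTH+(h+off)*r.apply([0,0,1]), r*R.from_euler('zx',[ang,180],degrees=True) if 0 else r*R.from_rotvec([0,0,np.radians(ang)])*R.from_rotvec([np.pi,0,0])
E
python3 - <<'E'
from h import *
p,q=tgt(.12,80);print(p);go(p,q)
c=snap('wrist','w2')
E
```

```text
[ 0.57825    -0.0295      0.22537324]
t 4.33 pos [ 0.4494 -0.2419  0.2184] rot [179.9  -0.4 -11.2] q [ 50.   2. -25. 103.   1.  75. -77.] F [ 0.4  0.  -2.8] grip 0.0558
MOVE [0.0854, -0.2333, -0.0069] [-0.4087, 0.4416, -1.8475] rows 10.4
```

```bash
sed -i "s/from_euler('zy'/from_euler('ZY'/" h.py
python3 - <<'E'
from h import *
p,q=tgt(.12,80);print(p);go(p,q)
E
```

```text
[ 0.58138815 -0.04986527  0.22537324]
t 4.38 pos [ 0.4478 -0.2413  0.2157] rot [ 1.80e+02 -1.00e-01 -1.12e+01] q [ 50.   2. -25. 103.   1.  75. -77.] F [ 0.   0.5 -2.2] grip 0.0556
MOVE [0.094, -0.2137, -0.0096] [-0.261, 0.5482, -1.8473] rows 10.4
```

View pics/w2.png

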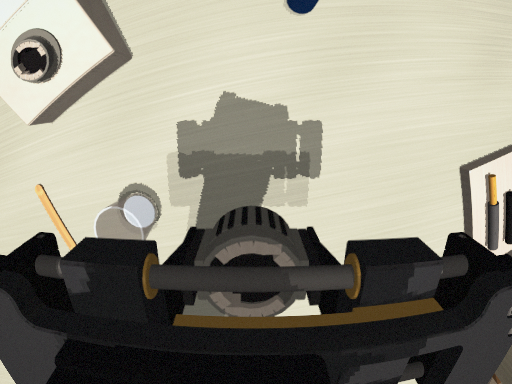

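Stage is held upright between the pads, rim from rows ~238 to ~318, columns ~208–305. The inlet mouth is at top left, (33,60). Checking both against the model.

```bash
cat >> h.py <<'E'
def wproj(c,Pt): # tool-frame points -> pixels
    M=c['mount'];m=c['mtx'];q=(np.atleast_2d(Pt)-M[:3,3])@M[:3,:3]
    t=np.arctan2(np.hypot(q[:,0],q[:,1]),q[:,2]);n=q[:,:2]/np.hypot(q[:,0],q[:,1])[:,None]
    return n*t[:,None]*m[0,0]+m[:2,2]
E
python3 - <<'E'
from h import *
c=np.load('pics/w2.npy',allow_pickle=True).item()
a=np.linspace(0,2*np.pi,73)
for dx in(-.003,0,.003):
    e=wproj(c,np.c_[dx+.026*np.cos(a),.026*np.sin(a),0*a-.0387]);print(dx,e.min(0).round(),e.max(0).round())
print(won(c,(33,60),.1082))
A,B=won(c,(109,49),.06),won(c,(32,124),.06);print(A,B,np.degrees(np.arctan2(*(A-B)[1::-1])))
cv2.imwrite('pics/w2b.png',cv2.resize(c['color'][0:130,0:130],None,fx=4,fy=4,interpolation=cv2.INTER_CUBIC))
E
```

```text
-0.003 [201. 236.] [305. 322.]
0 [200. 230.] [306. 318.]
0.003 [200. 223.] [306. 313.]
[ 0.64495984 -0.03580675  0.1082    ]
[ 0.63564876 -0.11192123  0.06      ] [0.58340525 0.02447434 0.06      ] -69.04169244730464
```

>>> {"op": "step_arm", "data": {"steps": [0.009, -0.021, -0.001, -0.026, 0.055, -0.185, 1, 0.019, -0.043, -0.002, -0.052, 0.11, -0.37, 1, 0.028, -0.064, -0.003, -0.078, 0.164, -0.554, 1, 0.038, -0.085, -0.004, -0.104, 0.219, -0.739, 1, 0.047, -0.107, -0.005, -0.13, 0.274, -0.924, 1]}}

```text
time_s: 5.0
tool_pos: [0.5128, -0.144, 0.2167]
tool_rot: [167.4, -10.0, 41.7]
force: [-0.1, -0.2, -1.4]
grip_width: 0.0558
```

Run:
```python
from h import *
p,q=tgt(.12,80);print(p);go(p,q)
```

```text
[ 0.58138815 -0.04986527  0.22537324]
t 5.0 pos [ 0.5128 -0.144   0.2167] rot [167.4 -10.   41.7] q [ 45.  -8. -29. 113.  -6.  58. -31.] F [-0.1 -0.2 -1.4] grip 0.0558
MOVE [0.1136, -0.0265, 0.0056] [-0.1423, 0.2815, -0.9521] rows 5.4
```

>>> {"op": "step_arm", "data": {"steps": [0.023, -0.005, 0.001, -0.028, 0.055, -0.18, 1, 0.046, -0.01, 0.002, -0.055, 0.11, -0.36, 1, 0.069, -0.015, 0.003, -0.083, 0.165, -0.54, 1, 0.092, -0.02, 0.004, -0.11, 0.22, -0.73, 1, 0.114, -0.0265, 0.0056, -0.13, 0.26, -0.88, 1]}}

```text
time_s: 5.62
tool_pos: [0.5819, -0.0506, 0.2251]
tool_rot: [151.5, -5.9, 94.6]
force: [0.4, -0.5, -2.2]
grip_width: 0.0558
```

>>> {"op": "step_arm", "data": {"steps": [0, 0, 0, -0.012, 0.02, -0.07, 1, 0, 0, 0, -0.012, 0.02, -0.07, 1]}}

```text
time_s: 5.88
tool_pos: [0.5817, -0.0515, 0.2252]
tool_rot: [150.5, -5.1, 98.3]
force: [0.0, 0.1, -2.0]
grip_width: 0.0558
```

Run:
```python
from h import *
p,q=tgt(.12,80);print(p);go(p,q)
c=snap('wrist','w3')
print(wproj(c,[0,0,.135]))
cv2.imwrite('pics/w3b.png',cv2.resize(c['color'][0:300,106:506],None,fx=2,fy=2,interpolation=cv2.INTER_CUBIC))
```

```text
[ 0.58138815 -0.04986527  0.22537324]
t 5.88 pos [ 0.5817 -0.0515  0.2252] rot [150.5  -5.1  98.3] q [ 35.  -8. -22. 116. -24.  47.  32.] F [ 0.   0.1 -2. ] grip 0.0558
MOVE [0.0017, -0.0, -0.0001] [-0.0017, 0.0032, -0.0098] rows 0.1
[[250.74950977 185.82450761]]
```

View pics/w3b.png

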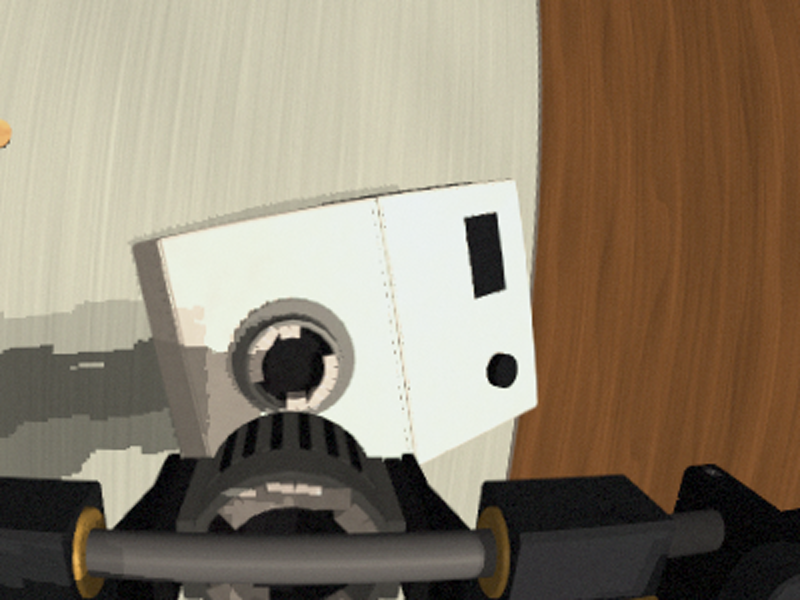

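Mouth centre is at full-image (252,183), against a predicted (250.7,185.8). Refining the extractor pose with its corners in this view.

Run:
```python
from h import *
c=np.load('pics/w3.npy',allow_pickle=True).item();o=c['obs']
x=.05196
M=np.array([[x,.08,.12],[x,-.08,.12],[.172,.08,.12],[.172,-.08,.12],[-x,.08,.06],[0,0,.09]]);M[5]+=.021*np.array([-.5,0,.866])
px=np.array([[378,198],[417,463],[516,180],[537,405],[162,240],[292,366]])/2+[106,0]
r0=R.from_euler('xyz',o['tool_rot'],degrees=True)
W=lambda p:M@R.from_euler('z',p[2]).as_matrix().T+[p[0],p[1],0]
f=lambda p:(wproj(c,r0.inv().apply(W(p)-o['tool_pos']))-px).ravel()
for w in (1,4):
    g=lambda p:f(p)*np.r_[np.ones(10),w,w]
    q=least_squares(g,[.656,-.026,.3]);print(q.x,np.degrees(q.x[2]),W(q.x)[5],f(q.x).round(1))
```

```text
[ 0.65891607 -0.0263769   0.30404977] 17.420768677383094 [ 0.64889769 -0.02952046  0.108186  ] [ 0.1 -1.2  0.1  2.6  0.6 -1.   1.1  0.2 -1.6 -1.2  1.5  0.9]
[ 0.65745334 -0.02570605  0.2983888 ] 17.096418622169764 [ 0.64741732 -0.02879284  0.108186  ] [-0.5 -1.8 -1.   2.5  0.3 -1.1  0.4  0.5 -2.5 -2.3  0.3  0.1]
```

```bash
sed -i "s/^YAW=.*/YAW=17.4; MOUTH=np.array([.6472,-.0288,.1082])/" h.py
python3 - <<'E'
from h import *
p,q=tgt(.01,80); p=p+q.apply([.001,0,0]); go(p,q)
E
```

```text
t 5.92 pos [ 0.5821 -0.0515  0.2259] rot [150.5  -5.1  98.2] q [ 35.  -8. -22. 116. -24.  47.  32.] F [-0.1 -1.1 -1.3] grip 0.0559
MOVE [0.0036, 0.0005, 0.1111] [-0.001, 0.0028, -0.0081] rows 1.8
```

>>> {"op": "step_arm", "data": {"steps": [0.0036, 0.0005, 0.03, -0.001, 0.003, -0.008, 1, 0.0036, 0.0005, 0.06, -0.001, 0.003, -0.008, 1, 0.0036, 0.0005, 0.09, -0.001, 0.003, -0.008, 1, 0.0036, 0.0005, 0.111, -0.001, 0.003, -0.008, 1, 0.0036, 0.0005, 0.111, -0.001, 0.003, -0.008, 1]}}

```text
time_s: 6.55
tool_pos: [0.6351, -0.0309, 0.1302]
tool_rot: [150.4, -5.0, 98.8]
force: [-0.4, -0.3, -1.2]
grip_width: 0.0558
```

Run:
```python
from h import *
p,q=tgt(-.012,80); p=p+q.apply([.001,0,0]); go(p,q)
```

```text
t 6.55 pos [ 0.6351 -0.0309  0.1302] rot [150.4  -5.   98.8] q [ 32.   5. -25. 117. -19.  33.  28.] F [-0.4 -0.3 -1.2] grip 0.0558
MOVE [-0.0007, -0.0002, 0.0218] [-0.0007, -0.0017, 0.0013] rows 0.3
```

Close in slowly and watch the force.

>>> {"op": "step_arm", "data": {"steps": [0, 0, 0.006, 0, 0, 0, 1, 0, 0, 0.01, 0, 0, 0, 1, 0, 0, 0.014, 0, 0, 0, 1, 0, 0, 0.016, 0, 0, 0, 1, 0, 0, 0.016, 0, 0, 0, 1]}}

```text
time_s: 7.18
tool_pos: [0.643, -0.0304, 0.1227]
tool_rot: [150.2, -4.8, 98.8]
force: [-32.5, -1.8, 34.2]
grip_width: 0.0557
```

Run:
```python
from h import *
p,q=tgt(-.012,80); p=p+q.apply([.001,0,0]); go(p,q)
```

```text
t 7.17 pos [ 0.643  -0.0304  0.1227] rot [150.2  -4.8  98.8] q [ 32.   6. -25. 117. -18.  31.  28.] F [-32.5  -1.8  34.2] grip 0.0557
MOVE [0.0007, -0.0034, 0.0114] [0.0021, 0.0019, 0.0037] rows 0.2
```

Blocked at the rim with ~45 N axially, so I'll check the gap orientation in an enlarged crop of the earlier view.

Run:
```python
from h import *
c=np.load('pics/w3.npy',allow_pickle=True).item()
a=cv2.resize(c['color'][145:215,215:290],(600,560),interpolation=cv2.INTER_CUBIC)
cv2.imwrite('pics/w3c.png',cv2.convertScaleAbs(a,alpha=1.3))
```

```text
(no output)
```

View pics/w3c.png

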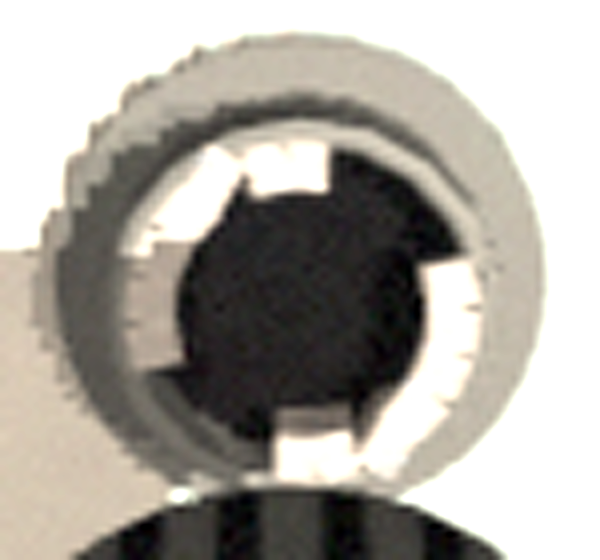

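>>> {"op": "step_arm", "data": {"steps": [0, 0, -0.012, 0, 0, 0, 1, 0, 0, -0.012, 0, 0, 0, 1, 0, 0, -0.012, 0, 0, 0, 1]}}

```text
time_s: 7.55
tool_pos: [0.6385, -0.0312, 0.1292]
tool_rot: [150.2, -4.9, 98.8]
force: [0.2, 0.8, -1.0]
grip_width: 0.0556
```

The gaps really are at upper-right, (330,150)–(465,250), and lower-left, (150,370)–(270,450). That is ~40° clockwise of where I assumed, so the inlet's x is turned relative to the extractor's. Measuring it.

Run:
```python
from h import *
c=np.load('pics/w3.npy',allow_pickle=True).item()
r=inletR(); n=r.apply([0,0,1])
def pl(u,v):
    o,d=wray(c,(215+u/8,145+v/8)); P=o+d*(((MOUTH-o)@n)/(d@n)); return r.inv().apply(P-MOUTH)
ps=[(330,192),(330,148),(422,264),(465,250),(183,366),(155,372),(273,412),(273,468)]
L=np.array([pl(*p) for p in ps])
# tab outer circle pts for centre
Cc=np.array([pl(*p) for p in[(122,300),(485,300),(300,135),(320,482)]]);print('circ',Cc.round(4))
ctr=np.array([Cc[:2,0].mean(),Cc[:2,1].mean()]);print(L.round(4))
for cen in([0,0],L[:,:2].mean(0)): print(cen,np.degrees(np.arctan2(L[:,1]-cen[1],L[:,0]-cen[0])).round(0))
```

```text
circ [[-0.0222  0.0048 -0.    ]
 [ 0.0242 -0.0037 -0.    ]
 [ 0.0045  0.022  -0.    ]
 [-0.0014 -0.0244 -0.    ]]
[[ 0.0069  0.014   0.    ]
 [ 0.0079  0.0196 -0.    ]
 [ 0.0169  0.0025  0.    ]
 [ 0.0227  0.0033 -0.    ]
 [-0.0161 -0.0054  0.    ]
 [-0.0199 -0.0055  0.    ]
 [-0.0057 -0.0137 -0.    ]
 [-0.0071 -0.0213 -0.    ]]
[0, 0] [  64.   68.    8.    8. -162. -165. -113. -109.]
[ 0.00069002 -0.00080905] [  67.   71.   11.   11. -165. -167. -116. -111.]
```

Run:
```python
from h import *
p,q=tgt(.006,40); p=p+q.apply([.001,0,0]); go(p,q)
```

```text
t 7.55 pos [ 0.6385 -0.0312  0.1292] rot [150.2  -4.9  98.8] q [ 32.   5. -25. 117. -19.  32.  28.] F [ 0.2  0.8 -1. ] grip 0.0556
MOVE [0.0, -0.002, 0.0014] [0.0039, -0.0004, 0.7008] rows 3.8
```

>>> {"op": "step_arm", "data": {"steps": [0, -0.002, 0, 0.002, 0, 0.18, 1, 0, -0.002, 0, 0.004, 0, 0.36, 1, 0, -0.002, 0, 0.004, 0, 0.54, 1, 0, -0.002, 0.001, 0.004, 0, 0.7, 1, 0, -0.002, 0.001, 0.004, 0, 0.7, 1]}}

```text
time_s: 8.18
tool_pos: [0.6371, -0.031, 0.1267]
tool_rot: [159.7, -22.5, 61.6]
force: [-0.9, 0.3, -1.5]
grip_width: 0.056
```

Run:
```python
from h import *
p,q=tgt(-.004,40); p=p+q.apply([.001,0,0]); go(p,q)
```

```text
t 8.18 pos [ 0.6371 -0.031   0.1267] rot [159.7 -22.5  61.6] q [ 29.   5. -23. 117. -19.  32. -11.] F [-0.9  0.3 -1.5] grip 0.056
MOVE [0.0002, 0.0005, 0.0098] [-0.0016, -0.0002, 0.0025] rows 0.2
```

>>> {"op": "step_arm", "data": {"steps": [0, 0.0005, 0.004, 0, 0, 0, 1, 0, 0.0005, 0.007, 0, 0, 0, 1, 0, 0.0005, 0.0095, 0, 0, 0, 1, 0, 0.0005, 0.0095, 0, 0, 0, 1]}}

```text
time_s: 8.68
tool_pos: [0.6421, -0.0301, 0.1192]
tool_rot: [159.6, -22.5, 61.6]
force: [0.2, 0.2, -2.7]
grip_width: 0.056
```

Run:
```python
from h import *
p,q=tgt(-.012,40); p=p+q.apply([.001,0,0]); go(p,q)
```

```text
t 8.68 pos [ 0.6421 -0.0301  0.1192] rot [159.6 -22.5  61.6] q [ 29.   6. -23. 117. -19.  31. -12.] F [ 0.2  0.2 -2.7] grip 0.056
MOVE [0.0001, -0.0004, 0.0089] [-0.0006, -0.0003, 0.0012] rows 0.1
```

>>> {"op": "step_arm", "data": {"steps": [0, 0, 0.003, 0, 0, 0, 1, 0, 0, 0.006, 0, 0, 0, 1, 0, 0, 0.009, 0, 0, 0, 1, 0, 0, 0.0105, 0, 0, 0, 1, 0, 0, 0.0105, 0, 0, 0, 1]}}

```text
time_s: 9.3
tool_pos: [0.6466, -0.0288, 0.1116]
tool_rot: [159.7, -22.5, 61.6]
force: [-14.0, -1.3, 13.5]
grip_width: 0.056
```

Run:
```python
from h import *
p,q=tgt(-.012,40); p=p+q.apply([.001,0,0]); go(p,q)
```

```text
t 9.3 pos [ 0.6466 -0.0288  0.1116] rot [159.7 -22.5  61.6] q [ 28.   7. -23. 117. -18.  30. -12.] F [-14.   -1.3  13.5] grip 0.056
MOVE [0.0, -0.0006, -0.0001] [-0.0012, 0.0003, 0.0012] rows 0.0
```

>>> {"op": "step_arm", "data": {"steps": [0, 0, -0.001, 0, 0, 0.15, 1, 0, 0, -0.001, 0, 0, 0.31, 1, 0, 0, -0.001, 0, 0, 0.47, 1, 0, 0, -0.001, 0, 0, 0.63, 1, 0, 0, -0.001, 0, 0, 0.79, 1]}}

```text
time_s: 9.93
tool_pos: [0.6465, -0.0288, 0.1117]
tool_rot: [-176.8, -29.8, 11.1]
force: [-4.9, -0.5, 4.6]
grip_width: 0.0557
```

Run:
```python
from h import *
p,q=tgt(-.012,-40); go(p,q); o=env.get_obs(); print(o['wrist_torque'])
```

```text
t 9.93 pos [ 0.6465 -0.0288  0.1117] rot [-176.8  -29.8   11.1] q [ 24.   7. -18. 117. -20.  30. -57.] F [-4.9 -0.5  4.6] grip 0.0557
MOVE [-0.0012, 0.0003, 0.0] [-0.0004, 0.0004, 0.6026] rows 3.2
[-0.24286975  1.07611999  0.19676573]
```

>>> {"op": "step_arm", "data": {"steps": [-0.001, 0, 0, 0, 0, 0.16, 1, -0.001, 0, 0, 0, 0, 0.32, 1, -0.001, 0, 0, 0, 0, 0.48, 1, -0.001, 0, 0, 0, 0, 0.6, 1, -0.001, 0, 0, 0, 0, 0.66, 1]}}

```text
time_s: 10.55
tool_pos: [0.6464, -0.0315, 0.1112]
tool_rot: [-158.6, -21.6, -29.9]
force: [-0.5, -5.1, -0.4]
grip_width: 0.0555
```

Run:
```python
from h import *
p,q=tgt(-.012,-40); go(p,q); o=env.get_obs(); print(o['wrist_torque'])
```

```text
t 10.55 pos [ 0.6464 -0.0315  0.1112] rot [-158.6  -21.6  -29.9] q [ 20.   7. -14. 117. -20.  30. -93.] F [-0.5 -5.1 -0.4] grip 0.0555
MOVE [-0.0017, -0.0016, 0.0] [0.002, -0.0029, -0.054] rows 0.3
[-1.61309316  0.5866601   0.55738076]
```

>>> {"op": "step_arm", "data": {"steps": [-0.0015, -0.0015, 0, 0, 0, 0.04, 1, -0.0015, -0.0015, 0, 0, 0, 0.08, 1, -0.0015, -0.0015, 0, 0, 0, 0.08, 1]}}

```text
time_s: 10.92
tool_pos: [0.6468, -0.0321, 0.1115]
tool_rot: [-157.2, -20.2, -34.2]
force: [2.9, -8.6, -4.2]
grip_width: 0.0558
```

Run:
```python
from h import *
p,q=tgt(-.012,-40); go(p,q); o=env.get_obs(); print(o['wrist_torque'],R.from_euler('xyz',o['tool_rot'],degrees=True).inv().apply(o['wrist_torque']))
```

```text
t 10.93 pos [ 0.6468 -0.0321  0.1115] rot [-157.2  -20.2  -34.2] q [ 20.   7. -13. 117. -20.  30. -98.] F [ 2.9 -8.6 -4.2] grip 0.0558
MOVE [-0.0026, -0.0017, 0.0002] [0.0043, -0.0072, -0.1279] rows 0.7
[-2.90353846  0.02481824  0.40034946] [-2.12925446  1.01426145 -1.74039662]
```

>>> {"op": "step_arm", "data": {"steps": [0, 0, 0, 0, 0, 0, -1, 0, 0, 0, 0, 0, 0, -1, 0, 0, 0, 0, 0, 0, -1, 0, 0, 0, 0, 0, 0, -1]}}

```text
time_s: 11.42
tool_pos: [0.6452, -0.0262, 0.1108]
tool_rot: [-156.9, -19.7, -34.2]
force: [-0.6, 1.0, 0.1]
grip_width: 0.0845
```

>>> {"op": "step_arm", "data": {"steps": [0, 0, -0.03, 0, 0, 0, -1, 0, 0, -0.07, 0, 0, 0, -1, 0, 0, -0.11, 0, 0, 0, -1, 0, 0, -0.14, 0, 0, 0, -1, 0, 0, -0.14, 0, 0, 0, -1]}}

```text
time_s: 12.05
tool_pos: [0.5793, -0.0486, 0.2351]
tool_rot: [-156.8, -20.0, -34.4]
force: [0.1, 0.6, 0.3]
grip_width: 0.0872
```

Run:
```python
from h import *
c=snap('wrist','w4'); p,q=tgt(.12,-40); go(p,q)
r0=R.from_euler('xyz',c['obs']['tool_rot'],degrees=True)
sm=MOUTH+.042*inletR().apply([0,0,1]); u=wproj(c,r0.inv().apply(sm-c['obs']['tool_pos']))[0];print(u)
x,y=(u-[37,35]).astype(int);print(x,y)
cv2.imwrite('pics/w4b.png',cv2.convertScaleAbs(cv2.resize(c['color'][y:y+70,x:x+75],(600,560),interpolation=cv2.INTER_CUBIC),alpha=1.3))
```

```text
t 12.1 pos [ 0.5788 -0.0479  0.2331] rot [-156.8  -19.8  -34.3] q [ 23.  -9. -11. 117. -22.  47. -97.] F [ 0.   0.5 -0.1] grip 0.0872
MOVE [0.001, 0.0022, 0.0083] [-0.0008, -0.002, -0.1322] rows 0.7
[255.33788493 194.66092398]
218 159
```

View pics/w4b.png

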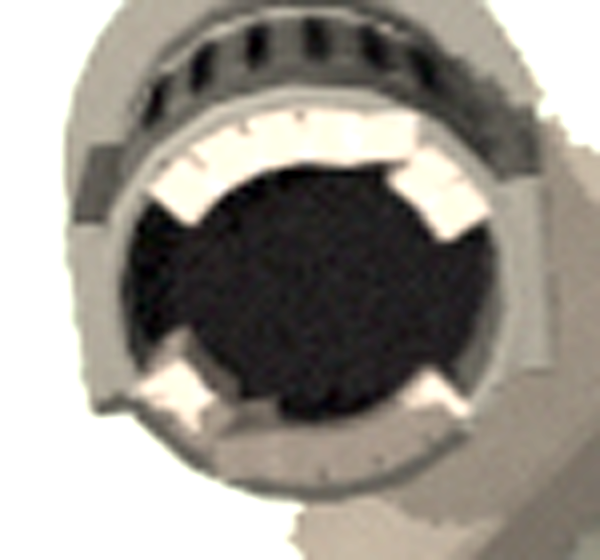

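Run:
```python
from h import *
c=np.load('pics/w4.npy',allow_pickle=True).item()
r=inletR(); n=r.apply([0,0,1]); SM=MOUTH+.042*n
def pl(u,v,h=0):
    Q=SM+h*n;o,d=wray(c,(218+u/8,159+v/8)); P=o+d*(((Q-o)@n)/(d@n)); return r.inv().apply(P-Q)[:2]
# outer rim ring: left,right,top,bottom
C=np.array([pl(*p) for p in[(100,300),(512,300),(310,88),(315,497)]]);print(C.round(4))
cen=np.array(cv2.fitEllipse(np.array([pl(*p) for p in[(107,250),(505,250),(310,88),(315,497),(150,160),(480,170),(200,460),(460,430)]],np.float32)*1000)[0])/1000;print('cen',cen)
L=np.array([pl(*p) for p in[(487,213),(445,240),(468,410),(430,375),(150,185),(190,222),(135,395),(180,335)]])
for k in([0,0],cen): print(np.degrees(np.arctan2(L[:,1]-k[1],L[:,0]-k[0])).round(0), np.hypot(*(L-k).T).round(4))
for a,b in(((75,222),(97,408)),((500,180),(545,365)),((535,175),(550,370))):
    d=pl(*a,-.004)-pl(*b,-.004);print(np.degrees(np.arctan2(d[1],d[0])))
t=R.from_euler('xyz',c['obs']['tool_rot'],degrees=True).apply([1,0,0]);t=r.inv().apply(t);print('tool x',np.degrees(np.arctan2(t[1],t[0])))
```

```text
[[ 0.016   0.017 ]
 [-0.0197 -0.0156]
 [ 0.015  -0.0182]
 [-0.0195  0.0182]]
cen [-1.79095042e-03  8.44058990e-05]
[-116. -120. -175. -173.    7.   11.   77.   66.] [0.0235 0.0179 0.0255 0.0191 0.021  0.0148 0.0237 0.0152]
[-112. -114. -174. -172.    7.   10.   73.   60.] [0.0229 0.0171 0.0237 0.0174 0.0228 0.0165 0.024  0.016 ]
-42.41742474211757
-32.71966333352845
-41.46830592773023
tool x -47.56536265612873
```

The stage's gaps and flats put its x at about -42° against an inlet x of about -40°, so it is locked home. On to the cap.

Run:
```python
from h import *
go([.461,.308,.20],down(32))
```

```text
t 12.1 pos [ 0.5788 -0.0479  0.2331] rot [-156.8  -19.8  -34.3] q [ 23.  -9. -11. 117. -22.  47. -97.] F [ 0.   0.5 -0.1] grip 0.0872
MOVE [-0.2914, -0.2369, 0.0253] [-0.1558, -0.5294, -1.0593] rows 6.4
```

>>> {"op": "step_arm", "data": {"steps": [-0.045, -0.036, -0.01, -0.024, -0.081, -0.162, -1, -0.09, -0.072, -0.01, -0.048, -0.162, -0.324, -1, -0.135, -0.108, 0, -0.072, -0.243, -0.487, -1, -0.18, -0.145, 0.01, -0.096, -0.325, -0.65, -1, -0.22, -0.18, 0.018, -0.117, -0.4, -0.8, -1]}}

```text
time_s: 12.72
tool_pos: [0.4881, 0.2238, 0.2071]
tool_rot: [-176.8, -6.7, 17.3]
force: [0.8, 0.9, -0.1]
grip_width: 0.0871
```

Run:
```python
from h import *
go([.461,.308,.20],down(32))
```

```text
t 12.72 pos [0.4881 0.2238 0.2071] rot [-176.8   -6.7   17.3] q [  6.   1. -32. 106.  -2.  67. -98.] F [ 0.8  0.9 -0.1] grip 0.0871
MOVE [-0.0017, -0.088, 0.0119] [-0.0405, -0.1242, -0.2533] rows 1.5
```

>>> {"op": "step_arm", "data": {"steps": [0, -0.045, 0.005, -0.02, -0.06, -0.13, -1, -0.002, -0.088, 0.012, -0.04, -0.124, -0.253, -1, -0.002, -0.088, 0.012, -0.04, -0.124, -0.253, -1]}}

```text
time_s: 13.1
tool_pos: [0.4591, 0.3117, 0.1991]
tool_rot: [-179.7, -0.0, 32.2]
force: [-0.5, -0.6, -0.3]
grip_width: 0.0871
```

Run:
```python
from h import *
c=snap('wrist','w5');print(c['obs']['tool_pos'],c['obs']['tool_rot'])
cv2.imwrite('pics/w5b.png',cv2.resize(c['color'][110:260,160:360],None,fx=4,fy=4,interpolation=cv2.INTER_CUBIC))
```

```text
[0.45914457 0.31166293 0.19912672] [-1.79672751e+02 -1.06736727e-02  3.22261916e+01]
```

View pics/w5b.png

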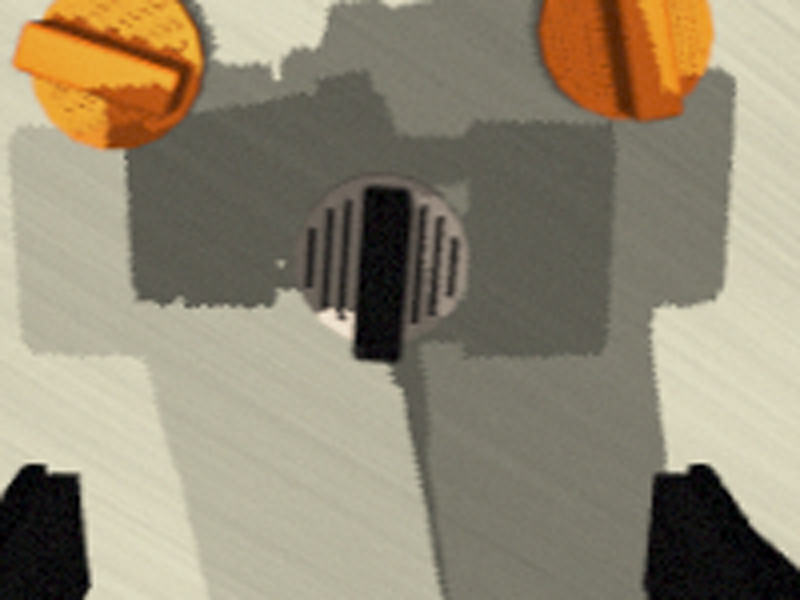

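Cap below the tool: bar from (388,188) to (380,360) in the crop, disc centre (384,258), orange look-alikes clear at the top.

Run:
```python
from h import *
c=np.load('pics/w5.npy',allow_pickle=True).item()
P=lambda u,v,z:won(c,(160+u/4,110+v/4),z)
A,B=P(388,188,.046),P(380,360,.046);print((A+B)/2,np.linalg.norm(A-B),y:=np.degrees(np.arctan2(*(A-B)[1::-1])),P(384,258,.02))
m=(A+B)/2; go([m[0],m[1],.024],down(y))
```

```text
[0.46337664 0.31008596 0.046     ] 0.048558604894462724 29.861198195914074 [0.46257568 0.30928347 0.02      ]
t 13.15 pos [0.4606 0.3086 0.1994] rot [-179.8   -0.    31.9] q [  -2.   11.  -38.   98.    7.   74. -100.] F [-0.1 -0.8  0.2] grip 0.0872
MOVE [0.0031, 0.0008, 0.1754] [-0.0033, -0.0005, 0.0364] rows 2.8
```

>>> {"op": "step_arm", "data": {"steps": [0.0027, 0.0007, 0.05, -0.003, 0, 0.036, -1, 0.0027, 0.0007, 0.1, -0.003, 0, 0.036, -1, 0.0027, 0.0007, 0.15, -0.003, 0, 0.036, -0.6, 0.0027, 0.0007, 0.175, -0.003, 0, 0.036, -0.6, 0.0027, 0.0007, 0.175, -0.003, 0, 0.036, -0.6]}}

```text
time_s: 13.78
tool_pos: [0.4642, 0.3046, 0.024]
tool_rot: [179.8, 0.1, 29.5]
force: [0.8, -0.7, 1.2]
grip_width: 0.0713
```

Run:
```python
from h import *
go([.463,.3097,.024],down(29.9))
```

```text
t 13.78 pos [0.4642 0.3046 0.024 ] rot [1.798e+02 1.000e-01 2.950e+01] q [  -5.   22.  -36.  108.   15.   56. -108.] F [ 0.8 -0.7  1.2] grip 0.0713
MOVE [0.0015, -0.0051, -0.0] [0.0028, 0.0016, -0.0076] rows 0.1
```

>>> {"op": "step_arm", "data": {"steps": [0.0015, -0.005, 0, 0.003, 0.001, -0.008, -0.6, 0.0015, -0.005, 0, 0.003, 0.001, -0.008, 1, 0.0015, -0.005, 0, 0.003, 0.001, -0.008, 1, 0.0015, -0.005, 0, 0.003, 0.001, -0.008, 1, 0.0015, -0.005, 0, 0.003, 0.001, -0.008, 1], "newtons": 35}}

```text
time_s: 14.4
tool_pos: [0.4647, 0.3123, 0.0268]
tool_rot: [-180.0, -0.3, 30.0]
force: [0.2, 0.1, 0.1]
grip_width: 0.0376
```

>>> {"op": "step_arm", "data": {"steps": [0, 0, 0, 0, 0, 0, 1, 0, 0, 0, 0, 0, 0, 1, 0, 0, 0, 0, 0, 0, 1]}}

```text
time_s: 14.78
tool_pos: [0.4646, 0.3123, 0.0266]
tool_rot: [-180.0, -0.3, 30.0]
force: [0.3, 0.2, -0.0]
grip_width: 0.0139
```

>>> {"op": "step_arm", "data": {"steps": [0, 0, -0.055, 0, 0, 0, 1, 0, 0, -0.11, 0, 0, 0, 1, 0, 0, -0.165, 0, 0, 0, 1, 0, 0, -0.21, 0, 0, 0, 1, 0, 0, -0.21, 0, 0, 0, 1]}}

```text
time_s: 15.4
tool_pos: [0.4654, 0.3133, 0.2408]
tool_rot: [180.0, -0.7, 30.0]
force: [-0.2, -0.0, -1.1]
grip_width: 0.0138
```

Run:
```python
from h import *
p,q=tgt(.13,39,.0266);print(p);go(p,q)
```

```text
[ 0.57248298 -0.05221489  0.24381958]
t 15.4 pos [0.4654 0.3133 0.2408] rot [180.   -0.7  30. ] q [  -2.    9.  -39.   94.    6.   78. -101.] F [-0.2 -0.  -1.1] grip 0.0138
MOVE [-0.0902, 0.37, -0.0041] [-0.227, 0.4631, -0.4506] rows 6.1
```

>>> {"op": "step_arm", "data": {"steps": [-0.013, 0.053, 0, -0.032, 0.066, -0.064, 1, -0.026, 0.106, 0, -0.064, 0.132, -0.128, 1, -0.039, 0.159, 0, -0.097, 0.198, -0.193, 1, -0.052, 0.212, 0, -0.13, 0.265, -0.258, 1, -0.065, 0.265, 0, -0.162, 0.33, -0.322, 1]}}

```text
time_s: 16.02
tool_pos: [0.5394, 0.0478, 0.235]
tool_rot: [167.3, -17.2, 50.7]
force: [0.7, -0.3, -0.2]
grip_width: 0.0139
```

Run:
```python
from h import *
p,q=tgt(.13,39,.0266);print(p);go(p,q)
```

```text
[ 0.57248298 -0.05221489  0.24381958]
t 16.02 pos [0.5394 0.0478 0.235 ] rot [167.3 -17.2  50.7] q [ 16. -11. -20. 115.  -9.  54. -41.] F [ 0.7 -0.3 -0.2] grip 0.0139
MOVE [-0.0514, 0.0923, -0.005] [-0.0678, 0.1392, -0.1258] rows 1.7
```

>>> {"op": "step_arm", "data": {"steps": [-0.026, 0.046, -0.003, -0.034, 0.07, -0.063, 1, -0.051, 0.092, -0.005, -0.068, 0.139, -0.126, 1, -0.051, 0.092, -0.005, -0.068, 0.139, -0.126, 1, -0.051, 0.092, -0.005, -0.068, 0.139, -0.126, 1]}}

```text
time_s: 16.52
tool_pos: [0.5721, -0.0492, 0.2434]
tool_rot: [160.3, -22.8, 60.3]
force: [-0.4, 0.9, -0.6]
grip_width: 0.0138
```

Run:
```python
from h import *
c=snap('wrist','w6');p,q=tgt(.13,39,.0266);go(p,q)
r0=R.from_euler('xyz',c['obs']['tool_rot'],degrees=True)
sm=MOUTH+.042*inletR().apply([0,0,1]);print('pred stage mouth',wproj(c,r0.inv().apply(sm-c['obs']['tool_pos'])))
a=np.linspace(0,2*np.pi,73)
for dx in(-.003,0): 
  e=wproj(c,np.c_[dx+.026*np.cos(a),.026*np.sin(a),0*a+.0066]);print('disc',e.min(0),e.max(0))
  print('bar end',wproj(c,[[dx+.023,0,-.0194],[dx-.023,0,-.0194]]))
cv2.imwrite('pics/w6b.png',cv2.resize(c['color'][130:280,155:355],None,fx=4,fy=4,interpolation=cv2.INTER_CUBIC))
```

```text
t 16.57 pos [ 0.5724 -0.0483  0.2438] rot [160.3 -22.8  60.4] q [ 19. -10.  -7. 116. -20.  49. -12.] F [ 1.1  0.7 -1.1] grip 0.0142
MOVE [-0.0031, 0.0024, -0.0006] [-0.0034, 0.0013, -0.001] rows 0.1
pred stage mouth [[254.12658284 193.48963409]]
disc [210.68262966 205.2601392 ] [292.5487954  278.49941839]
bar end [[251.67337413 226.88390995]
 [251.68501048 297.96479707]]
disc [210.43124314 200.51324584] [292.79713358 274.76369573]
bar end [[251.67174558 221.56814311]
 [251.68486235 293.92826235]]
```

View pics/w6b.png

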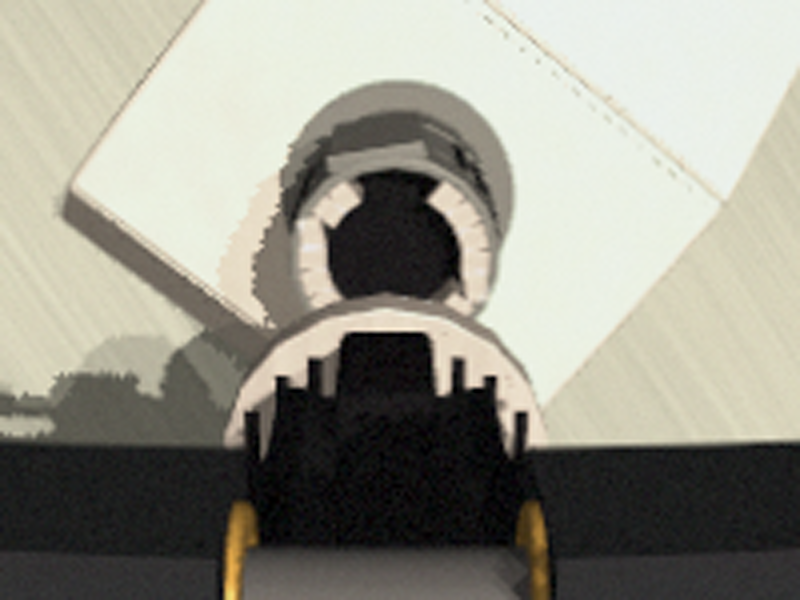

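The stage's gap is centred straight up in the image from the mouth centre (398,248), in line with the cap's bar. The cap sits ~3.5 mm towards tool -x in the grip, so I'll shift for that.

Run:
```python
from h import *
p,q=tgt(.042+.006,39,.0266);p=p+q.apply([.004,0,0]);go(p,q)
```

```text
t 16.57 pos [ 0.5724 -0.0483  0.2438] rot [160.3 -22.8  60.4] q [ 19. -10.  -7. 116. -20.  49. -12.] F [ 1.1  0.7 -1.1] grip 0.0142
MOVE [0.001, 0.0027, 0.0814] [-0.0034, 0.0013, -0.001] rows 1.3
```

>>> {"op": "step_arm", "data": {"steps": [0.001, 0.0027, 0.03, -0.003, 0.001, 0, 1, 0.001, 0.0027, 0.06, -0.003, 0.001, 0, 1, 0.001, 0.0027, 0.081, -0.003, 0.001, 0, 1, 0.001, 0.0027, 0.081, -0.003, 0.001, 0, 1]}}

```text
time_s: 17.08
tool_pos: [0.6129, -0.0357, 0.1737]
tool_rot: [160.2, -22.8, 60.5]
force: [0.6, 0.3, -1.1]
grip_width: 0.0135
```

Run:
```python
from h import *
p,q=tgt(.042-.005,39,.0266);p=p+q.apply([.004,0,0]);go(p,q)
```

```text
t 17.07 pos [ 0.6129 -0.0357  0.1737] rot [160.2 -22.8  60.5] q [ 17.  -2.  -8. 117. -21.  39. -12.] F [ 0.6  0.3 -1.1] grip 0.0135
MOVE [-0.0003, 0.0012, 0.0105] [-0.0031, 0.0004, 0.0003] rows 0.2
```

>>> {"op": "step_arm", "data": {"steps": [0, 0.001, 0.003, -0.003, 0, 0, 1, 0, 0.001, 0.006, -0.003, 0, 0, 1, 0, 0.001, 0.0085, -0.003, 0, 0, 1, 0, 0.001, 0.0105, -0.003, 0, 0, 1, 0, 0.001, 0.0105, -0.003, 0, 0, 1]}}

```text
time_s: 17.7
tool_pos: [0.6196, -0.0381, 0.1704]
tool_rot: [159.7, -22.9, 60.4]
force: [-16.9, -2.1, 17.4]
grip_width: 0.0136
```

Run:
```python
from h import *
p,q=tgt(.042-.012,39,.0266);p=p+q.apply([.004,0,0]);go(p,q)
```

```text
t 17.7 pos [ 0.6196 -0.0381  0.1704] rot [159.7 -22.9  60.4] q [ 17.  -1.  -8. 117. -21.  38. -12.] F [-16.9  -2.1  17.4] grip 0.0136
MOVE [-0.0001, -0.0042, 0.0118] [0.0065, -0.0008, -0.0017] rows 0.2
```

Run:
```python
from h import *
c=np.load('pics/w6.npy',allow_pickle=True).item()
r0=R.from_euler('xyz',c['obs']['tool_rot'],degrees=True);n=inletR().apply([0,0,1])
a=np.linspace(0,2*np.pi,361)
px=lambda L:np.array(L)/4+[155,130]
cap=px([(262,375),(300,335),(340,315),(388,308),(430,313),(480,335),(520,380)])
from scipy.spatial.distance import cdist
def curve(p,z): return wproj(c,np.c_[p[0]+.026*np.cos(a),p[1]+.026*np.sin(a),0*a+z])
q=least_squares(lambda p:cdist(cap,curve(p,.0066)).min(1),[-.003,0],diff_step=1e-3,x_scale=.001);print('cap in tool',q.x,q.fun.round(1))
st=px([(296,250),(300,285),(303,215),(320,187),(480,190),(497,230),(497,265),(490,290)])
def sc(p): return wproj(c,r0.inv().apply(MOUTH+inletR().apply(np.c_[p[0]+.026*np.cos(a),p[1]+.026*np.sin(a),0*a+.042])-c['obs']['tool_pos']))
q=least_squares(lambda p:cdist(st,sc(p)).min(1),[0.001,0.001],diff_step=1e-3,x_scale=.001);print('stage in inlet',q.x,q.fun.round(1))
tp=r0.inv().apply(MOUTH+inletR().apply(np.r_[q.x,.042])-c['obs']['tool_pos']);print('stage in tool',tp)
# direct per-pixel zoom
cv2.imwrite('pics/w6c.png',cv2.resize(c['color'][165:235,210:295],None,fx=9,fy=8,interpolation=cv2.INTER_CUBIC))
```

```text
cap in tool [-0.00462557  0.00028702] [1.7 0.2 0.7 0.8 0.8 0.3 1.5]
stage in inlet [-0.00077082 -0.00079151] [1.4 1.3 0.9 0.4 0.3 0.8 1.6 1.7]
stage in tool [-0.00296525  0.00270432  0.11397534]
```

>>> {"op": "step_arm", "data": {"steps": [0, -0.003, -0.014, 0.003, 0, 0, 1, 0, -0.003, -0.014, 0.003, 0, 0, 1]}}

```text
time_s: 17.95
tool_pos: [0.6112, -0.0383, 0.1799]
tool_rot: [159.8, -23.0, 60.4]
force: [-0.1, -0.3, -0.7]
grip_width: 0.0135
```

Run:
```python
from h import *
w=np.load('pics/w6.npy',allow_pickle=True).item();o=w['obs'];r0=R.from_euler('xyz',o['tool_rot'],degrees=True)
n=inletR().apply([0,0,1])
# stage axis line point in world; cap axis offset in tool
p,q=tgt(.042+.004,39,.0266)
p=p+inletR().apply([-.0008,-.0008,0])-q.apply([-.0044,.0003,0]);print(p);go(p,q)
```

```text
[ 0.61391122 -0.03692432  0.17228877]
t 17.95 pos [ 0.6112 -0.0383  0.1799] rot [159.8 -23.   60.4] q [ 17.  -2.  -8. 118. -21.  39. -12.] F [-0.1 -0.3 -0.7] grip 0.0135
MOVE [-0.0007, -0.0012, 0.0081] [0.0049, -0.0009, -0.0018] rows 0.1
```

View pics/w6c.png

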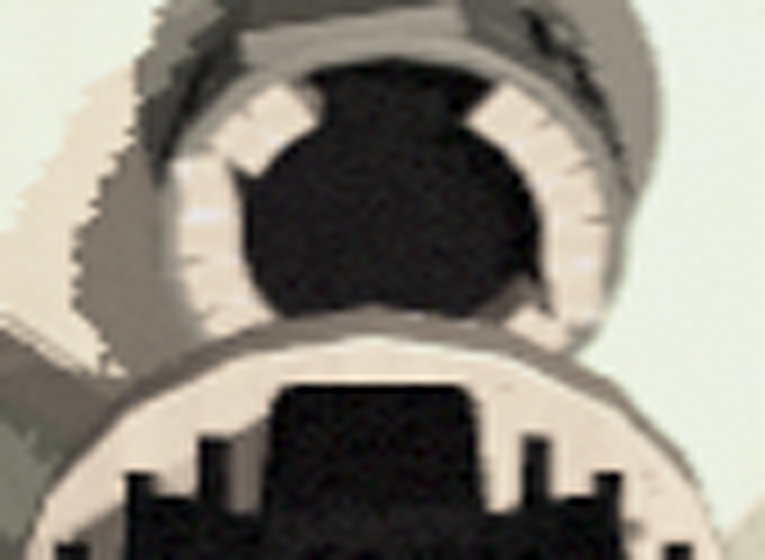

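The gap is centred above the mouth (ends (318,115) and (470,110)) and the cap bar is in line with it. Retrying slowly with corrected lateral position.

>>> {"op": "step_arm", "data": {"steps": [-0.0007, -0.0012, 0.004, 0.005, -0.001, -0.002, 1, -0.0007, -0.0012, 0.007, 0.005, -0.001, -0.002, 1, -0.0007, -0.0012, 0.007, 0.005, -0.001, -0.002, 1, -0.0007, -0.0012, 0.007, 0.005, -0.001, -0.002, 1]}}

```text
time_s: 18.45
tool_pos: [0.6129, -0.0367, 0.1713]
tool_rot: [160.2, -22.8, 60.5]
force: [-0.2, -0.4, -0.5]
grip_width: 0.0138
```

```bash
cat >> h.py <<'E'
def capgo(h,ang=39):
    p,q=tgt(.042+h,ang,.0266);p=p+inletR().apply([-.0008,-.0008,0])-q.apply([-.0044,.0003,0]);go(p,q)
    o=env.get_obs();r0=R.from_euler('xyz',o['tool_rot'],degrees=True);print('F tool',r0.inv().apply(o['force']).round(1),'T tool',r0.inv().apply(o['wrist_torque']).round(2))
E
python3 -c "
from h import *
capgo(0)"
```

```text
t 18.45 pos [ 0.6129 -0.0367  0.1713] rot [160.2 -22.8  60.5] q [ 17.  -1.  -8. 118. -21.  39. -11.] F [-0.2 -0.4 -0.5] grip 0.0138
MOVE [0.0006, 0.0012, 0.0036] [-0.0031, 0.001, -0.0001] rows 0.1
F tool [-0.6 -0.1  0.3] T tool [ 0.27 -0.52 -0.  ]
```

>>> {"op": "step_arm", "data": {"steps": [0.0006, 0.0012, 0.0, -0.003, 0.001, 0, 1, 0.0006, 0.0012, 0.002, -0.003, 0.001, 0, 1, 0.0006, 0.0012, 0.004, -0.003, 0.001, 0, 1, 0.0006, 0.0012, 0.006, -0.003, 0.001, 0, 1, 0.0006, 0.0012, 0.007, -0.003, 0.001, 0, 1]}}

```text
time_s: 19.08
tool_pos: [0.6175, -0.0358, 0.166]
tool_rot: [160.0, -22.9, 60.5]
force: [-0.1, 0.6, -0.7]
grip_width: 0.0139
```

```bash
python3 -c "
from h import *
capgo(-.004)"
```

```text
t 19.07 pos [ 0.6175 -0.0358  0.166 ] rot [160.  -22.9  60.5] q [ 17.  -1.  -9. 118. -21.  38. -11.] F [-0.1  0.6 -0.7] grip 0.0139
MOVE [-0.0001, -0.0001, 0.0007] [0.0003, -0.0001, 0.0] rows 0.0
F tool [ 0.2 -0.7  0.6] T tool [ 0.43 -0.46  0.02]
```

Past the earlier blocking depth without force. Continue to the shoulder.

>>> {"op": "step_arm", "data": {"steps": [0, 0, 0.002, 0, 0, 0, 1, 0, 0, 0.004, 0, 0, 0, 1, 0, 0, 0.006, 0, 0, 0, 1, 0, 0, 0.008, 0, 0, 0, 1, 0, 0, 0.0095, 0, 0, 0, 1]}}

```text
time_s: 19.7
tool_pos: [0.6217, -0.0346, 0.1587]
tool_rot: [160.0, -22.9, 60.5]
force: [-14.5, -0.8, 15.7]
grip_width: 0.0133
```

```bash
python3 -c "
from h import *
capgo(-.012)"
```

```text
t 19.7 pos [ 0.6217 -0.0346  0.1587] rot [160.  -22.9  60.5] q [ 17.   0.  -9. 117. -21.  37. -11.] F [-14.5  -0.8  15.7] grip 0.0133
MOVE [-0.0001, -0.0002, 0.0002] [-0.0002, -0.0, 0.0] rows 0.0
F tool [ -1.1  -5.5 -20.6] T tool [ 1.69 -0.88  0.01]
```

>>> {"op": "step_arm", "data": {"steps": [-0.0001, 0.0007, -0.001, 0, 0, 0.16, 1, -0.0002, 0.0014, -0.001, 0, 0, 0.32, 1, -0.0005, 0.002, -0.001, 0, 0, 0.48, 1, -0.0009, 0.0026, -0.001, 0, 0, 0.64, 1, -0.0013, 0.0032, -0.001, 0, 0, 0.8, 1]}}

```text
time_s: 20.32
tool_pos: [0.6233, -0.0375, 0.1593]
tool_rot: [-175.9, -29.8, 9.2]
force: [-0.4, 0.0, 0.1]
grip_width: 0.0141
```

```bash
python3 -c "
from h import *
capgo(-.012,-41)"
```

```text
t 20.32 pos [ 0.6233 -0.0375  0.1593] rot [-175.9  -29.8    9.2] q [ 17.   1.  -8. 117. -21.  37. -57.] F [-0.4  0.   0.1] grip 0.0141
MOVE [-0.0005, 0.0024, 0.0004] [0.0, -0.0002, 0.5911] rows 3.2
F tool [-0.3 -0.1 -0.3] T tool [ 0.05 -0.71  0.07]
```

>>> {"op": "step_arm", "data": {"steps": [-0.0001, 0.0007, 0, 0, 0, 0.16, 1, -0.0002, 0.0014, 0, 0, 0, 0.32, 1, -0.0003, 0.002, 0, 0, 0, 0.48, 1, -0.0005, 0.0024, 0, 0, 0, 0.6, 1, -0.0005, 0.0024, 0, 0, 0, 0.66, 1]}}

```text
time_s: 20.95
tool_pos: [0.6229, -0.0406, 0.1586]
tool_rot: [-157.9, -20.8, -31.5]
force: [-0.7, -1.0, 0.2]
grip_width: 0.0136
```

```bash
python3 -c "
from h import *
capgo(-.012,-41)"
```

```text
t 20.95 pos [ 0.6229 -0.0406  0.1586] rot [-157.9  -20.8  -31.5] q [ 17.   1.  -8. 117. -21.  37. -94.] F [-0.7 -1.   0.2] grip 0.0136
MOVE [0.0001, -0.0008, 0.0004] [0.001, 0.0, -0.0657] rows 0.4
F tool [-0.   1.  -0.7] T tool [-0.83 -0.64 -0.38]
```

>>> {"op": "step_arm", "data": {"steps": [0, -0.0005, 0.0005, 0, 0, 0.04, 1, 0, -0.0005, 0.0005, 0, 0, 0.08, 1, 0, -0.0005, 0.0005, 0, 0, 0.1, 1, 0, -0.0005, 0.0005, 0, 0, 0.1, 1]}}

```text
time_s: 21.45
tool_pos: [0.6231, -0.0407, 0.1586]
tool_rot: [-156.2, -18.7, -36.8]
force: [-5.2, -2.8, 2.3]
grip_width: 0.0145
```

```bash
python3 -c "
from h import *
capgo(-.012,-41)"
```

```text
t 21.45 pos [ 0.6231 -0.0407  0.1586] rot [-156.2  -18.7  -36.8] q [  16.    1.   -8.  117.  -21.   37. -100.] F [-5.2 -2.8  2.3] grip 0.0145
MOVE [-0.0002, -0.0008, 0.0003] [0.0022, -0.0004, -0.1607] rows 0.9
F tool [-1.7  3.7 -4.9] T tool [-1.25 -0.77 -0.87]
```

>>> {"op": "step_arm", "data": {"steps": [0, 0, 0, 0, 0, -0.05, 0.5, 0, 0, 0, 0, 0, -0.05, -1, 0, 0, 0, 0, 0, -0.05, -1, 0, 0, 0, 0, 0, -0.05, -1, 0, 0, 0, 0, 0, -0.05, -1]}}

```text
time_s: 22.08
tool_pos: [0.6238, -0.0393, 0.1587]
tool_rot: [-156.9, -19.8, -34.2]
force: [0.7, -0.3, -0.8]
grip_width: 0.0539
```

>>> {"op": "step_arm", "data": {"steps": [0, 0, -0.03, 0, 0, 0, -1, 0, 0, -0.07, 0, 0, 0, -1, 0, 0, -0.11, 0, 0, 0, -1, 0, 0, -0.14, 0, 0, 0, -1, 0, 0, -0.14, 0, 0, 0, -1]}}

```text
time_s: 22.7
tool_pos: [0.5578, -0.0613, 0.2831]
tool_rot: [-156.8, -20.1, -34.3]
force: [0.2, -0.3, -0.6]
grip_width: 0.0865
```

Run:
```python
from h import *
c=snap('wrist','w7');r0=R.from_euler('xyz',c['obs']['tool_rot'],degrees=True);print(c['obs']['tool_pos'],c['obs']['grip_width'])
r=inletR();n=r.apply([0,0,1]);Q=MOUTH+n*(.042+.034)
uv=wproj(c,r0.inv().apply(Q-c['obs']['tool_pos']))[0];print(uv)
g=c['color'].max(2);x,y=uv.astype(int)
m=(g<60).astype(np.uint8);k,lab,st,cen=cv2.connectedComponentsWithStats(m)
i=min((i for i in range(1,k) if 150<st[i,4]<6000),key=lambda i:np.hypot(*(cen[i]-uv)));print(st[i],cen[i])
pts=np.argwhere(lab==i)[:,::-1]
L=[]
for p in pts:
    o,d=wray(c,p);L.append(r.inv().apply(o+d*(((Q-o)@n)/(d@n))-Q)[:2])
L=np.array(L,np.float32)*1000;b=cv2.minAreaRect(L);print(b)
w,v=np.linalg.eigh(np.cov(L.T));print('bar angle',np.degrees(np.arctan2(*v[::-1,1])),np.sqrt(w*12))
cv2.imwrite('pics/w7b.png',cv2.resize(c['color'][y-50:y+50,x-60:x+60],None,fx=5,fy=5,interpolation=cv2.INTER_CUBIC))
```

```text
[ 0.55782844 -0.0612567   0.2831398 ] 0.08653434878093234
[253.42840169 195.03942292]
[247 169  15  48 603] [254.08789386 192.37313433]
((0.8837184906005859, -2.037302017211914), (13.126922607421875, 49.014007568359375), 46.817543029785156)
bar angle 136.39492173779786 [12.93380932 48.32715081]
```

The bar lies at -43.6° (stage about -42°, inlet about -40°), within ~2 mm of the axis, and the gripper is clear. Handing in.

```bash
python3 -c "
from h import *
o=env.get_obs();print(o['time_s'],o['force'],o['tool_pos'],o['grip_width']);env.sign_off()"
```

```text
22.75 [-0.59367068  0.27021028 -0.04495939] [ 0.55730654 -0.06059883  0.28091128] 0.08672130805859476
the job is handed in; nothing more can be done
```

I fitted the stage into the inlet and turned it clockwise until the torque rose to about 1.7 N m. I then fitted the cap into the stage and turned it until the torque rose to about 0.9 N m. I let go and backed off 14 cm. The job was handed in at 22.75 s; sign-off gives no verdict.

**Last checks**
- **Depth:** both shoulders met their rims at the expected depth, 12.0 mm for the stage and 11.8 mm for the cap, as calculated from the tool pose and contact force.
- **Angles:** in the wrist views the stage's x is at about -42° and the cap's bar at -43.6°. The inlet's x is at about -40°. These are good to about 2–3°, and the limit is 12°.
- **Centring:** both parts are within about 2 mm of the axis.

**What went wrong or disagreed**
- **First stage try:** it stopped on the rim at about 45 N. The inlet's gaps sit about 40° from where I had assumed, and I corrected after a closer look.
- **First cap try:** it also caught the rim at about 24 N. It went in on a slower, re-centred try.
- **Tool overrun:** the tool turned about 5–7° past each measured locked angle while torque built up, so the pads twisted a little on the parts. The hard stops are inferred from that torque and the later views.
- **Not checked:** I did not look at the bottles, cup or spatula again. The planned paths stayed clear of them. The final cap check used image code only, as I had used up the 12 pictures.

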